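Pop the touch latch and fold the bay shelf down

ROBOT

A 6-joint arm with a two-finger parallel gripper is mounted at the origin on the work surface. World frame = base frame: x ahead of the robot, y to its left, z up, the work surface at z = 0. Lengths are in mm, angles in rad, forces in N, time in s.
With the tool pointing down it reaches from about 275 to 750 mm from the base axis. Payload 10.2 kg.
Tool frame: the origin (TCP) lies at the very end of the fingers, on their centre line; the grasp point (between the pads) lies 19 mm behind it (ctrl.hold_point_z is the distance from the TCP to the grasp point, in mm); x points along the fingers, y is the direction in which the jaws open and shut, and the axes are right-handed (so a half turn about x gives the same grasp; the last joint's range is limited). The gripper opens to 85 mm and grips with 20 to 120 N. Pads are 22 mm wide; open, the fingers measure 114 mm over their backs; the gripper's body (76 mm by 85 mm) begins 54 mm behind the grasp point. The pads swing forward as they close: fully open they stand 13 mm farther back than shut.
Start: joints at [1.071, 0.313, 1.498, -0, 1.331, -0.223], TCP at [143.484, 505.018, 231.294] pointing down, gripper open.
Joint ranges: [-2.94, 2.94], [-0.97, 2.17], [0.19, 2.56], [-1.23, 4.37], [0.02, 3.11], [-2.88, 2.88]. Speed limits (rad/s): [2.39, 2.39, 3.01, 3.14, 3.14, 3.14].

INTERFACE

Orientations are given as [roll, pitch, yaw] about the fixed x, y, z axes, in that order (R = Rz(yaw) Ry(pitch) Rx(roll)).
In Python, from cell import ctrl gives the robot as it stands.
- The arm moves only by the shell command python3 -m crank 'ROWS' [FORCE]. ROWS is JSON, a list that holds one entry, the list of rows, each a list of 7 numbers: the gripper command: -1 is fully open, 1 is shut, values between are in proportion, then the shift along the tool's x, y, z in units of 10 cm (1.0 is 10 cm), then the turn, a rotation vector about the tool's x, y, z in units of 1.5 rad (1.0 is 1.5 rad). In form: [[[gripper, tx, ty, tz, rx, ry, rz], ...]]. A call has exactly 10 rows; each row shifts and turns the commanded pose from where the row before left it, along the tool's axes as they then stand; what a row does not reach is not made up. A row lasts 1/12 s, in which the tool goes at most 41.7 mm and 7.16 degrees, less where a joint would pass 70% of its speed; a pose out of reach is approached as far as the arm can. A call with a number of a shift or a turn outside -1 to 1 is refused whole. A call with a gripper value outside its range is refused whole. The fingers move at their own pace and stop on an object; FORCE is the grip in N (left out, the last holds). Time passes only in rows, so rows that do not move let the fingers close, or fill a call up. It gives the time, the measured TCP pose, the force and the opening at its end, in the units of the state.
- ctrl.state(): the state, without advancing time (a new reading comes with each control period).
- ctrl.read_camera(name): name is "scene" or "top"; returns (picture, depth): 480x640x3 uint8, blue, green, red; 480x640 float32, mm along the optical axis (not along the pixel's ray), 0 where there is no reading.
- ctrl.get_calibration(name): a dict with "fx", "fy", "cx", "cy" (pixels), "dist" ([k1, k2, p1, p2, k3] as OpenCV has them; the pictures are not rectified), "xyz" and "rotation" of the camera in the world. Camera axes: x right, y down, z forward; pixel columns grow to the right and rows downward; lengths in mm; the calibration is good to about 2 mm. A picture is of the moment at which its call begins. get_calibration takes no time and is no camera call.
- ctrl.close_job(): hands the job in, once; it reports no verdict.
The state is a dict: "time": time; "q": joint angles; "joint_velocities": joint speeds; "tau": joint torques, N m; "ee_pos": TCP position; "eef_rot": TCP orientation; "contact_force": force on the tool from outside, world axes, zero at the start; "ft_torque": the same for the moment, N m; "opening": opening from 0.0 (shut) to 1.0 (fully open).
Only numpy, scipy, OpenCV 4.12 (cv2) and the standard library are available. Lean on these libraries where they do the work, as an engineer would, in place of code of your own. Each camera call takes 0.05 s, during which the arm holds its last target.

TASK

Fold down the bay's shelf so that it can be used. It is the upright panel on the front of the bay above the turntable: push it in near its top edge until the touch latch lets go, then back off and let the spring throw it ajar by itself. Then reach in behind its top edge with your fingertips and push it down towards you, without pinching it between the fingers, until it lies level against its stop; leave the things on the turntable, in the bay and on the mat where they are and finish clear of everything.

Things in the scene. Friction and masses are not known exactly. Their poses are not given: they have to be found in the camera images.
- bay: White open-topped, open-backed bay fixed on legs on the dark mat: 172 mm deep, 310 wide, 290 high. Origin: centre of its underside; x from front (robot's side) to back, y left, z up. Bay floor 135 mm up. Side walls at y +-140 to 155 mm, as high as the upright panel. Behind the panel the catch fills y above 85 mm, the spring plunger y below -100; the middle is free for fingers.
- shelf_hinge (a point): Middle of the shelf's hinge line, at (-60, 0, 150) mm in the bay's frame; the line runs along the bay's y. Axes as the bay's.
- shelf (a joint): Panel angle: 0 latched upright, negative pushed in (rigid stop -0.045, 6 mm at the top), positive as the top comes down towards the robot; 1.57 level on its stop. Latch lets go when pushed in by 0.03 or to the stop (7 to 10 N near the top); then, unpushed, a spring throws it to about 0.43, top 60 mm forward. A friction hinge (0.25 N m) holds it at any angle: push it all the way (1 to 3 N).
- shelf_edge (a point): Middle of the panel's free edge (the top edge when upright), in mid-thickness, 140 mm from the hinge line. Moves with the panel; its axes are the bay's when the panel is upright. The panel is plain, without a handle: 270 mm wide, 140 mm high, 12 mm thick (6 mm either side of the hinge line), 0.25 kg; its wooden face looks to the robot when upright and becomes the underside, its white face becomes the top.
- shrimp_tube: Bystander, to be left alone: terracotta-coloured ceramic shrimp tube, 80 mm long, 42 mm high, lying on a flat foot on the turntable. Origin: centre of its underside.
- check_valve: Bystander, to be left alone: small green plastic check valve, 60 mm long, 24 mm high, lying on the turntable. Origin: centre of its underside.
- media_jar: Bystander, to be left alone: closed white media jar, 54 mm across, 75 mm high, standing on the turntable. Origin: centre of its underside.
- bubble_counter: Bystander, to be left alone: glass bubble counter with metal ends, 36 mm across, 90 mm high, standing on the turntable. Origin: centre of its underside.
- dosing_bottle: Bystander, to be left alone: small white bottle, 38 mm across, 85 mm high, standing inside the bay at least 90 mm behind the hinge line. Origin: centre of its underside.
- glass_scraper: Bystander, to be left alone: black glass scraper block, 75 x 42 x 38 mm, on the mat beside the bay. Origin: centre of its underside.
- food_tin: Bystander, to be left alone: food tin, 64 mm across, 65 mm high, on the mat on the other side of the bay. Origin: centre of its underside.
- turntable: Grey plastic turntable, 230 mm across, 24 mm high, on the mat in front of and partly below the bay; the lowered shelf passes over it and all that stands on it (the tallest reaches 114 mm above the mat, the shelf's underside 144 mm). Origin: centre of its underside.

How it is judged (in metres and radians):
On the way:
1. the latch has let go and the panel stands ajar by its spring, with no finger on it (0.2 to 0.8 rad) (value of joint shelf between 0.2 and 0.8 rad and contact force between the fingers and shelf_c2 below 0.3 N and contact force between the fingers and shelf_c3 below 0.3 N), for 0.2 s.
At the end, for the whole second after the job is handed in: The shelf lies level on its stop (within 0.1 rad) and every bystander is within 20 mm of where it stood (value of joint shelf above 1.47 rad and distance of each of shrimp_tube, check_valve, media_jar, bubble_counter, dosing_bottle, glass_scraper, food_tin from where it was at the start of the episode below 0.02 m); the robot touches nothing.
It fails at once if the panel is squeezed between the fingers, front and back at once (over 2 N each) (contact force between the fingers and shelf_c2 above 2 N and contact force between the fingers and shelf_c3 above 2 N).
It fails at once if something on the turntable, in the bay or on the mat is lifted, carried or pushed more than 20 mm (distance of any of shrimp_tube, check_valve, media_jar, bubble_counter, dosing_bottle, glass_scraper, food_tin from where it was at the start of the episode above 0.02 m).
It also fails if it takes over 48 s, if anything falls off the work surface, if the arm or the gripper's body presses on something with over 40 N, if the wrist force passes 120 N, or if a joint passes its speed limit or range.

## Working session

There is one attempt and no reset: what is moved stays moved. The work goes in short steps, Python scripts to look and compute and a shell command to move; the robot and the scene stay as the last step left them, time stands still between calls to the robot, and variables do not carry over. Pictures are saved under pics/ and viewed, and the job is handed in when it is done.

```bash
ls; mkdir -p pics; python3 - <<'E'
from cell import ctrl
import cv2
print(ctrl.state())
for n in ("scene","top"):
    p,d=ctrl.read_camera(n); cv2.imwrite(f"pics/{n}0.png",p)
    import numpy as np; np.save(f"pics/{n}0.npy",d)
    print(n,ctrl.get_calibration(n))
E
```

```text
pics
{'time': 0.0, 'q': array([ 1.07058290e+00,  3.13430074e-01,  1.49843990e+00,  6.73774199e-06,
        1.33103901e+00, -2.23403942e-01]), 'joint_velocities': array([-0.00016756,  0.00069028, -0.00072571,  0.00043047,  0.00041722,
        0.00243502]), 'tau': array([-4.65994854e-04, -4.12248659e+01, -2.59759319e+01, -5.64023401e-05,
        3.91451642e-03,  2.84913887e-05]), 'ee_pos': array([143.35644922, 504.76990029, 230.74422567]), 'eef_rot': array([-1.79917081,  1.56947999, -2.0759819 ]), 'contact_force': array([ 1.23826061,  0.00370462, -0.60013444]), 'ft_torque': array([-0.01334741, -0.06223787,  0.01343432]), 'opening': 0.9997788646975231}
scene {'fx': 511.6782210572698, 'fy': 511.6782210572698, 'cx': 309.59919000181316, 'cy': 237.61186986084678, 'dist': array([0.04920359, 0.        , 0.        , 0.        , 0.        ]), 'xyz': array([ 324.93758289, -389.69725032,  985.6640769 ]), 'rotation': array([-2.56960904, -0.00990183, -0.48549089])}
top {'fx': 522.1378659829882, 'fy': 522.1378659829882, 'cx': 322.240131026747, 'cy': 239.3154387876995, 'dist': array([-0.13014482,  0.        ,  0.        ,  0.        ,  0.        ]), 'xyz': array([ 504.49167087,   48.60526991, 1319.66411579]), 'rotation': array([-3.07107909e+00, -3.04102061e-03, -1.57973747e+00])}
```

View pics/scene0.png

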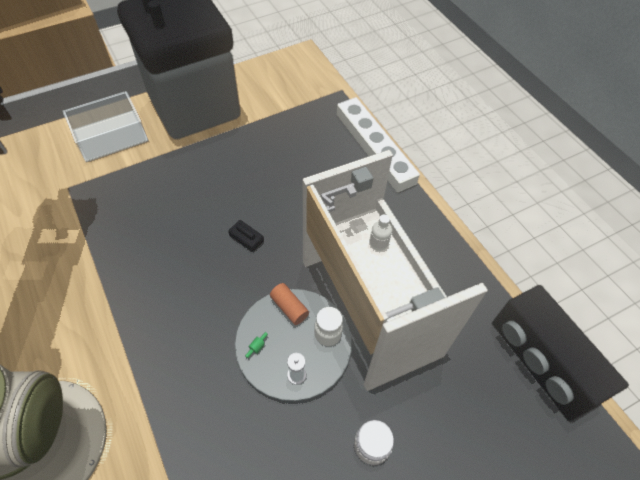

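View pics/top0.png

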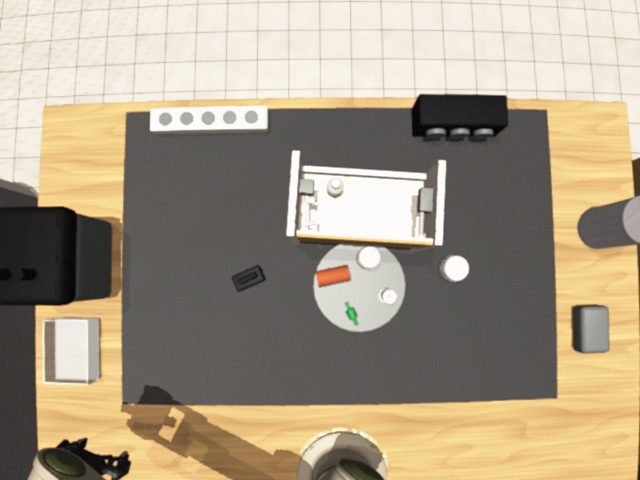

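The two views agree. In the top view, the bay spans roughly columns 288–445 and rows 152–245. The wooden panel edge runs from about (300,238) to (432,246). The turntable is in front at (360,287), with the bottle at (335,186) inside the bay. I'll measure the bay pose next.

```bash
cat > h.py <<'E'
import numpy as np, cv2
from cell import ctrl
from scipy.spatial.transform import Rotation as R
def cal(n):
    c=ctrl.get_calibration(n); K=np.array([[c['fx'],0,c['cx']],[0,c['fy'],c['cy']],[0,0,1]])
    r=np.array(c['rotation']); 
    return K,np.array(c['dist']),np.array(c['xyz']),R.from_euler('xyz',r).as_matrix()
def rays(n,px):
    K,D,t,M=cal(n); u=cv2.undistortPoints(np.array(px,float).reshape(-1,1,2),K,D).reshape(-1,2)
    return t,np.c_[u,np.ones(len(u))]@M.T
def cloud(n,d):
    v,u=np.mgrid[0:480,0:640]; t,r=rays(n,np.c_[u.ravel(),v.ravel()])
    P=t+r*d.reshape(-1,1); P[d.ravel()==0]=np.nan
    return P.reshape(480,640,3)
def onplane(n,px,z):
    t,r=rays(n,px); return t+r*((z-t[2])/r[:,2])[:,None]
def proj(n,P):
    K,D,t,M=cal(n); C=(np.atleast_2d(P)-t)@M
    return cv2.projectPoints(C.reshape(-1,1,3),np.zeros(3),np.zeros(3),K,D)[0].reshape(-1,2)
E
python3 - <<'E'
from h import *
np.set_printoptions(precision=1,suppress=True)
for n in("top","scene"):
    d=np.load(f"pics/{n}0.npy"); P=cloud(n,d)
    z=P[...,2]
    print(n,"mat z",np.nanmedian(z[270:300,180:220]) if n=="top" else np.nanmedian(z[200:220,200:220]))
    m=(z>278)&(z<300)&(P[...,0]>350)&(P[...,0]<800)&(abs(P[...,1])<300)
    m=m.astype(np.uint8)
    k,l,s,c=cv2.connectedComponentsWithStats(m)
    for i in range(1,k):
        if s[i,4]<60: continue
        Q=P[l==i]; print(s[i],np.median(Q[:,2]),cv2.minAreaRect(Q[:,:2].astype(np.float32)))
    cv2.imwrite(f"pics/m_{n}.png",m*255)
# objects
print(onplane("top",[(369,258)],99), onplane("top",[(388,296)],114),onplane("top",[(333,276)],50),onplane("top",[(352,314)],40),onplane("top",[(335,185)],220),onplane("top",[(249,278)],38),onplane("top",[(455,268)],65))
E
```

```text
top mat z 3.442584449445121
[287 150  13  87 685] 292.9704416226666 ((670.8234252929688, 102.2516098022461), (15.498902320861816, 172.7352752685547), 85.88906860351562)
[ 297  161  149   85 1651] 292.7688944506601 ((658.812255859375, -55.45805358886719), (289.72613525390625, 171.6793670654297), 85.9037857055664)
[299 179  16  16 239] 292.6607158032202 ((683.0913696289062, 75.58758544921875), (30.02392578125, 30.292028427124023), 87.41057586669922)
scene mat z 4.412615205657858
[ 303  150  184  187 4359] 293.51908775358083 ((657.767333984375, -44.658660888671875), (311.0600891113281, 172.90802001953125), 86.02999114990234)
[[545.9 -65.   99. ]] [[ 457.2 -106.3  114. ]] [[504.6  18.6  50. ]] [[411.5 -27.1  40. ]] [[697.9  16.3 220. ]] [[501.3 224.5  38. ]] [[ 520.6 -277.1   65. ]]
```

View pics/m_top.png

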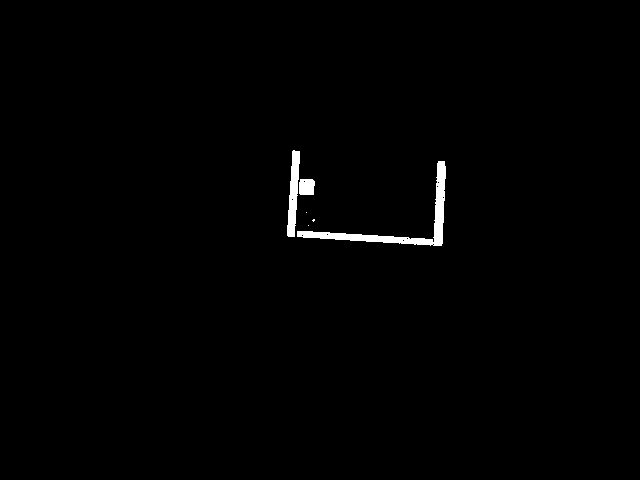

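```bash
cat >> h.py <<'E'
yaw=-0.0707; C0=np.array([659.,-45.,0.]); B=R.from_euler('z',yaw).as_matrix()
def bay2w(p): return C0+B@np.array(p,float)
def w2bay(p): return B.T@(np.array(p)-C0)
def info(tgt=None,sign=1):
    s=ctrl.state(); T=R.from_euler('xyz',s['eef_rot']).as_matrix()
    print('t%.2f'%s['time'],'bay tcp',w2bay(s['ee_pos']).round(1),'q',s['q'].round(2),'F bay',(B.T@s['contact_force']).round(1),'op',round(s['opening'],2))
    G=np.c_[[0,0,-1],B@[0,sign,0],np.cross([0,0,-1],B@[0,sign,0])]
    print('rotvec units(1.5)',(R.from_matrix(T.T@G).as_rotvec()/1.5).round(4))
    print('tool axes in bay (cols)\n',(B.T@T).round(3))
    if tgt is not None:
        d=bay2w(tgt)-s['ee_pos']; print('shift in target axes units',(G.T@d/100).round(3),'in current',(T.T@d/100).round(3))
E
python3 - <<'E'
from h import *
for s in(1,-1): info([-150,0,330],s)
E
```

```text
t0.10 bay tcp [-553.2  512.   230.8] q [ 1.07  0.31  1.5  -0.    1.33 -0.22] F bay [0.3 0.4 0.7] op 1.0
rotvec units(1.5) [-0.1374 -0.0002  0.0007]
tool axes in bay (cols)
 [[-0.     0.205  0.979]
 [-0.001  0.979 -0.205]
 [-1.    -0.001 -0.   ]]
shift in target axes units [-0.992 -5.12   4.032] in current [-0.989 -4.188  4.994]
t0.10 bay tcp [-553.2  512.   230.8] q [ 1.07  0.31  1.5  -0.    1.33 -0.22] F bay [0.3 0.4 0.7] op 1.0
rotvec units(1.5) [1.957e+00 1.000e-03 3.000e-04]
tool axes in bay (cols)
 [[-0.     0.205  0.979]
 [-0.001  0.979 -0.205]
 [-1.    -0.001 -0.   ]]
shift in target axes units [-0.992  5.12  -4.032] in current [-0.989 -4.188  4.994]
```

```bash
python3 -m crank '[[[1,-0.3,0,0,-0.0687,0,0],[1,-0.3,0,0,-0.0687,0,0],[1,-0.3,0,0,0,0,0],[1,-0.1,0,0,0,0,0],[1,0,-0.2,0.16,0,0,0],[1,0,-0.2,0.16,0,0,0],[1,0,-0.2,0.16,0,0,0],[1,0,-0.2,0.16,0,0,0],[1,0,-0.2,0.16,0,0,0],[1,0,-0.2,0.16,0,0,0]]]' 40
python3 -m crank '[[[1,0,-0.22,0.16,0,0,0],[1,0,-0.22,0.16,0,0,0],[1,0,-0.22,0.16,0,0,0],[1,0,-0.22,0.16,0,0,0],[1,0,-0.22,0.16,0,0,0],[1,0,-0.22,0.16,0,0,0],[1,0,-0.22,0.16,0,0,0],[1,0,-0.22,0.16,0,0,0],[1,0,-0.22,0.16,0,0,0],[1,0,-0.22,0.16,0,0,0]]]'
python3 - <<'E'
from h import *
info([-150,0,330])
E
```

```text
time: 0.93
ee_pos: [231.1, 377.4, 330.7]
eef_rot: [-2.291, 1.57, -2.362]
contact_force: [0.7, 0.0, 0.5]
opening: -0.002
time: 1.77
ee_pos: [375.1, 146.5, 330.8]
eef_rot: [-2.996, 1.57, -3.067]
contact_force: [0.8, 0.7, 0.9]
opening: -0.003
t1.77 bay tcp [-296.7  171.   330.8] q [ 0.08 -0.02  1.63  0.    1.53 -1.42] F bay [0.8 0.7 0.9] op -0.0
rotvec units(1.5) [-0.0003 -0.0006  0.0001]
tool axes in bay (cols)
 [[-0.001  0.     1.   ]
 [-0.     1.    -0.   ]
 [-1.    -0.    -0.001]]
shift in target axes units [ 0.008 -1.71   1.467] in current [ 0.007 -1.709  1.468]
```

```bash
python3 -m crank '[[[1,0,-0.25,0.25,0,0,0],[1,0,-0.25,0.25,0,0,0],[1,0,-0.25,0.25,0,0,0],[1,0,-0.25,0.25,0,0,0],[1,0,-0.25,0.25,0,0,0],[1,0,-0.25,0.25,0,0,0],[1,0.2,-0.21,0.26,0,0,0],[1,0.2,0,0.1,0,0,0],[1,0.2,0,0,0,0,0],[1,0,0,0,0,0,0]]]'
python3 - <<'E'
from h import *
info([-77,0,270])
p,d=ctrl.read_camera("scene"); cv2.imwrite("pics/s1.png",p)
p,d=ctrl.read_camera("top"); cv2.imwrite("pics/t1.png",p[100:340,200:520].repeat(2,0).repeat(2,1))
E
```

```text
time: 2.6
ee_pos: [547.1, -36.0, 266.4]
eef_rot: [2.931, 1.562, 2.859]
contact_force: [-0.2, 0.5, -0.4]
opening: -0.001
t2.60 bay tcp [-112.2    1.1  266.4] q [-0.28  0.35  1.36  0.    1.44 -1.78] F bay [-0.2  0.5 -0.4] op -0.0
rotvec units(1.5) [-0.0007 -0.0057 -0.0012]
tool axes in bay (cols)
 [[-0.009  0.001  1.   ]
 [ 0.002  1.    -0.001]
 [-1.     0.002 -0.009]]
shift in target axes units [-0.036 -0.011  0.352] in current [-0.039 -0.011  0.352]
```

View pics/s1.png

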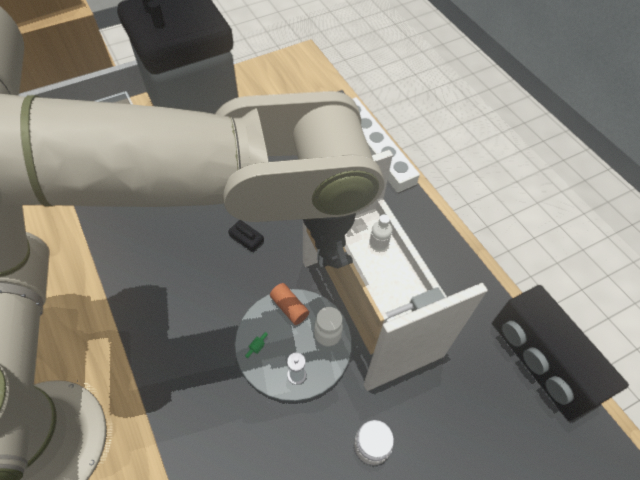

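View pics/t1.png

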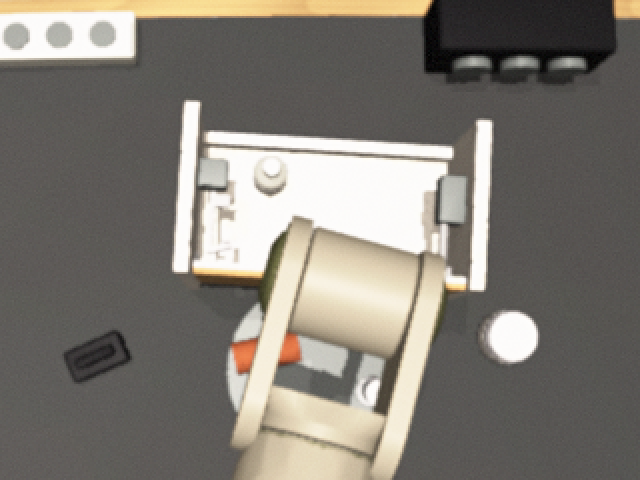

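The fingers are shut in front of the panel at about (338,255) in the scene view, clear of the walls. I'll advance slowly until they touch.

```bash
python3 -m crank '[[[1,0,0,0,0,0,0],[1,0,0,0.02,0,0,0],[1,0,0,0.02,0,0,0],[1,0,0,0.02,0,0,0],[1,0,0,0.02,0,0,0],[1,0,0,0.02,0,0,0],[1,0,0,0.02,0,0,0],[1,0,0,0.02,0,0,0],[1,0,0,0,0,0,0],[1,0,0,0,0,0,0]]]'
python3 - <<'E'
from h import *
info([-77,0,270])
E
```

```text
time: 3.53
ee_pos: [562.3, -36.9, 271.2]
eef_rot: [2.918, 1.571, 2.847]
contact_force: [-0.1, 0.3, -0.3]
opening: -0.002
t3.53 bay tcp [-97.    1.2 271.2] q [-0.27  0.38  1.31  0.    1.46 -1.77] F bay [-0.1  0.3 -0.3] op -0.0
rotvec units(1.5) [ 0.     -0.0001 -0.    ]
tool axes in bay (cols)
 [[-0. -0.  1.]
 [ 0.  1.  0.]
 [-1.  0. -0.]]
shift in target axes units [ 0.012 -0.012  0.2  ] in current [ 0.012 -0.012  0.2  ]
```

```bash
python3 -m crank '[[[1,0,0,0.03,0,0,0],[1,0,0,0.03,0,0,0],[1,0,0,0.03,0,0,0],[1,0,0,0.03,0,0,0],[1,0,0,0.02,0,0,0],[1,0,0,0.02,0,0,0],[1,0,0,0.02,0,0,0],[1,0,0,0.02,0,0,0],[1,0,0,0.01,0,0,0],[1,0,0,0,0,0,0]]]'
python3 - <<'E'
from h import *
info([-77,0,270])
E
```

```text
time: 4.37
ee_pos: [569.7, -37.3, 271.5]
eef_rot: [-3.123, 1.53, 3.09]
contact_force: [-93.0, 3.3, 29.5]
opening: 0.001
t4.37 bay tcp [-89.6   1.3 271.5] q [-0.27  0.42  1.25 -0.01  1.52 -1.77] F bay [-93.   -3.3  29.5] op 0.0
rotvec units(1.5) [-0.     -0.0272  0.0005]
tool axes in bay (cols)
 [[-0.041  0.     0.999]
 [-0.001  1.    -0.   ]
 [-0.999 -0.001 -0.041]]
shift in target axes units [ 0.015 -0.013  0.126] in current [ 0.01  -0.013  0.127]
```

That's 93 N, so contact came earlier than I expected and the panel is on its stop. I'm backing off straight away.

```bash
python3 -m crank '[[[1,0,0,-0.35,0,0,0],[1,0,0,-0.4,0,0,0],[1,0,0,-0.4,0,0,0],[1,0,0,-0.3,0,0,0],[1,0,0,0,0,0,0],[1,0,0,0,0,0,0],[1,0,0,0,0,0,0],[1,0,0,0,0,0,0],[1,0,0,0,0,0,0],[1,0,0,0,0,0,0]]]'
python3 - <<'E'
from h import *
info([-77,0,270])
p,d=ctrl.read_camera("scene"); cv2.imwrite("pics/s2.png",p); np.save("pics/s2.npy",d)
p,d=ctrl.read_camera("top"); cv2.imwrite("pics/t2.png",p[100:340,200:520].repeat(2,0).repeat(2,1)); np.save("pics/t2.npy",d)
E
```

```text
time: 5.2
ee_pos: [439.1, -28.3, 271.0]
eef_rot: [2.903, 1.57, 2.833]
contact_force: [0.8, 0.2, 0.4]
opening: 0.002
t5.20 bay tcp [-220.6    1.2  271. ] q [-0.33  0.09  1.66 -0.    1.39 -1.83] F bay [0.7 0.3 0.4] op 0.0
rotvec units(1.5) [ 0.0001 -0.0004 -0.0001]
tool axes in bay (cols)
 [[-0.001 -0.     1.   ]
 [ 0.     1.     0.   ]
 [-1.     0.    -0.001]]
shift in target axes units [ 0.01  -0.012  1.436] in current [ 0.009 -0.012  1.436]
```

View pics/s2.png

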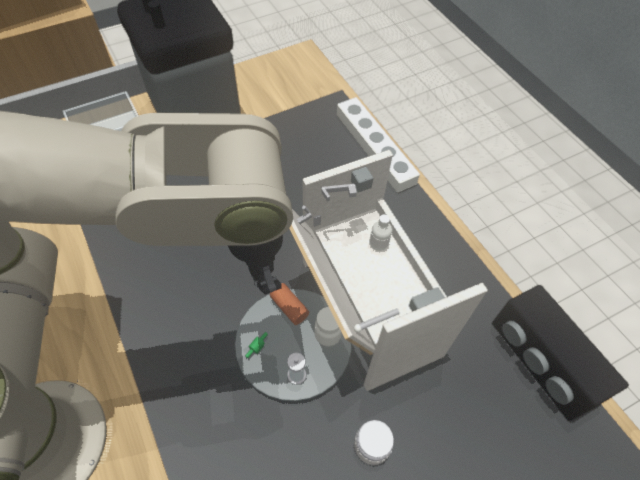

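View pics/t2.png

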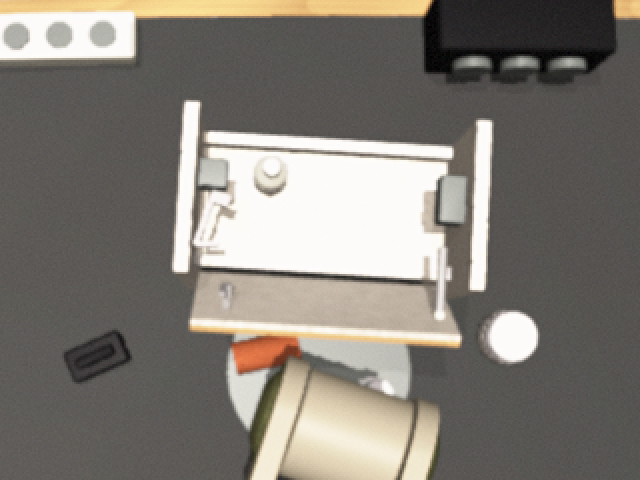

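The panel now stands ajar with nothing touching it: in the top crop its edge runs from about (192,325) to (460,340). I'll measure the edge.

```bash
python3 - <<'E'
from h import *
np.set_printoptions(precision=1,suppress=True)
for n in("top","scene"):
    P=cloud(n,np.load("pics/t2.npy" if n=="top" else "pics/s2.npy"))
    Q=(P.reshape(-1,3)-C0)@B
    m=(abs(Q[:,1])<70)&(Q[:,2]>150)&(Q[:,2]<300)&(Q[:,0]>-160)&(Q[:,0]<-50)
    Q=Q[m]
    for z in range(160,296,15):
        k=abs(Q[:,2]-z)<7.5
        if k.sum()>5: print(n,z,k.sum(),np.percentile(Q[k,0],[2,50,98]))
P=cloud("top",np.load("pics/top0.npy")); Q=(P.reshape(-1,3)-C0)@B
m=(abs(Q[:,1])<120)&(Q[:,2]>280)&(Q[:,2]<300)&(Q[:,0]>-100)&(Q[:,0]<-30); print("initial panel top x",np.percentile(Q[m,0],[2,50,98]))
E
```

```text
top 160 119 [-79.3 -76.  -73.5]
top 175 167 [-85.8 -82.1 -78.2]
top 190 165 [-92.8 -88.8 -85.2]
top 205 179 [-99.3 -95.6 -91.5]
top 220 181 [-105.8 -102.2  -98.5]
top 235 195 [-112.6 -109.  -105.1]
top 250 203 [-119.6 -115.8 -112.1]
top 265 208 [-126.  -122.4 -118.6]
top 280 549 [-141.2 -133.8 -125.7]
scene 160 68 [-79.5 -77.3 -74.9]
scene 175 100 [-86.4 -83.  -79.9]
scene 190 105 [-93.  -89.7 -86.5]
scene 205 108 [-99.4 -96.4 -93.1]
scene 220 112 [-106.4 -103.3 -100.1]
scene 235 115 [-113.  -109.8 -106.5]
scene 250 132 [-119.8 -116.7 -113.4]
scene 265 125 [-126.5 -123.3 -120. ]
scene 280 697 [-142.6 -136.3 -127.2]
initial panel top x [-85.1 -79.4 -73.1]
```

```bash
cat >> h.py <<'E'
C0=C0+B@np.array([-19.5,0,0])
E
python3 -m crank '[[[1,-0.3,0,0,0,0,0],[1,-0.35,0,0,0,0,0],[1,-0.1,0,0.15,0,0,0],[1,0,0,0.25,0,0,0],[1,0,0,0.25,0,0,0],[1,0,0,0.25,0,0,0],[1,0,0,0.25,0,0,0],[1,0,0,0.2,0,0,0],[1,0,0,0,0,0,0],[1,0,0,0,0,0,0]]]'
python3 - <<'E'
from h import *
info([-62,0,255])
E
```

```text
time: 6.13
ee_pos: [573.6, -37.7, 345.3]
eef_rot: [2.967, 1.569, 2.897]
contact_force: [0.0, 0.3, -0.2]
opening: 0.0
t6.13 bay tcp [-66.2   1.3 345.3] q [-0.27  0.38  1.11 -0.    1.65 -1.77] F bay [-0.   0.3 -0.2] op 0.0
rotvec units(1.5) [ 0.0002 -0.0011 -0.0002]
tool axes in bay (cols)
 [[-0.002 -0.     1.   ]
 [ 0.     1.     0.   ]
 [-1.     0.    -0.002]]
shift in target axes units [ 0.903 -0.013  0.042] in current [ 0.903 -0.013  0.044]
```

```bash
python3 -m crank '[[[1,0,0,0.06,0,0,0],[1,0.15,0,0,0,0,0],[1,0.15,0,0,0,0,0],[1,0.15,0,0,0,0,0],[1,0.15,0,0,0,0,0],[1,0.15,0,0,0,0,0],[1,0.12,0,0,0,0,0],[1,0,0,0,0,0,0],[1,0,0,0,0,0,0],[1,0,0,0,0,0,0]]]'
python3 - <<'E'
from h import *
info([-62,0,255])
p,d=ctrl.read_camera("scene"); cv2.imwrite("pics/s3.png",p)
E
```

```text
time: 6.97
ee_pos: [579.4, -38.2, 260.6]
eef_rot: [-0.201, 1.569, -0.272]
contact_force: [-0.2, 0.2, 0.1]
opening: 0.006
t6.97 bay tcp [-60.4   1.2 260.6] q [-0.27  0.42  1.27 -0.    1.45 -1.77] F bay [-0.2  0.2  0.1] op 0.01
rotvec units(1.5) [-0.      0.0013  0.0003]
tool axes in bay (cols)
 [[ 0.002  0.     1.   ]
 [-0.     1.    -0.   ]
 [-1.    -0.     0.002]]
shift in target axes units [ 0.056 -0.012 -0.016] in current [ 0.056 -0.012 -0.016]
```

View pics/s3.png

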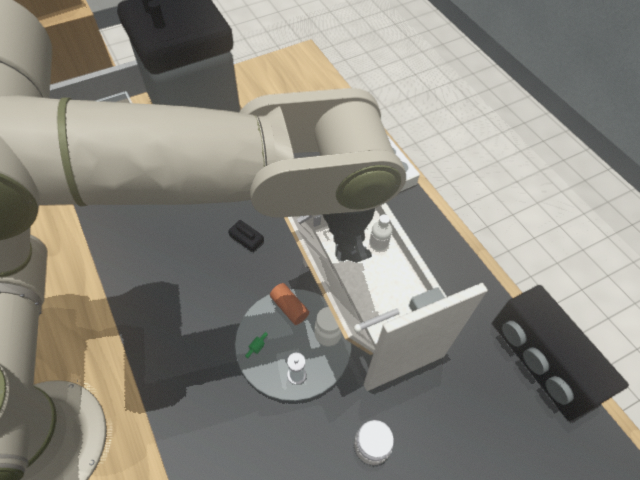

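```bash
python3 -m crank '[[[1,0.01,0,-0.1,0,0,0],[1,0.01,0,-0.1,0,0,0],[1,0.01,0,-0.1,0,0,0],[1,0.03,0,-0.06,0,0,0],[1,0.03,0,-0.06,0,0,0],[1,0.03,0,-0.06,0,0,0],[1,0.045,0,-0.06,0,0,0],[1,0.045,0,-0.06,0,0,0],[1,0.045,0,-0.06,0,0,0],[1,0,0,0,0,0,0]]]'
python3 - <<'E'
from h import *
info([-142,0,217])
E
```

```text
time: 7.85
ee_pos: [512.4, -33.3, 233.0]
eef_rot: [2.985, 1.569, 2.914]
contact_force: [-0.7, -0.9, -0.7]
opening: -0.002
t7.85 bay tcp [-127.6    1.3  233. ] q [-0.29  0.29  1.53 -0.    1.33 -1.79] F bay [-0.6 -0.9 -0.7] op -0.0
rotvec units(1.5) [-0.     -0.0011 -0.0002]
tool axes in bay (cols)
 [[-0.002  0.     1.   ]
 [ 0.     1.    -0.   ]
 [-1.     0.    -0.002]]
shift in target axes units [ 0.16  -0.013 -0.144] in current [ 0.161 -0.013 -0.144]
```

```bash
python3 -m crank '[[[1,0.053,0,-0.05,0,0,0],[1,0.053,0,-0.05,0,0,0],[1,0.053,0,-0.05,0,0,0],[1,0.066,0,-0.038,0,0,0],[1,0.066,0,-0.038,0,0,0],[1,0.066,0,-0.038,0,0,0],[1,0.07,0,-0.023,0,0,0],[1,0.07,0,-0.023,0,0,0],[1,0.07,0,-0.023,0,0,0],[1,0,0,0,0,0,0]]]'
python3 - <<'E'
from h import *
info([-164,0,156])
p,d=ctrl.read_camera("scene"); cv2.imwrite("pics/s4.png",p)
E
```

```text
time: 8.68
ee_pos: [479.3, -30.9, 175.6]
eef_rot: [2.898, 1.568, 2.828]
contact_force: [-0.3, 0.2, -0.3]
opening: -0.001
t8.68 bay tcp [-160.8    1.4  175.6] q [-0.31  0.27  1.71  0.    1.17 -1.81] F bay [-0.3  0.2 -0.3] op -0.0
rotvec units(1.5) [-0.     -0.0016 -0.0004]
tool axes in bay (cols)
 [[-0.002  0.     1.   ]
 [ 0.001  1.    -0.   ]
 [-1.     0.001 -0.002]]
shift in target axes units [ 0.196 -0.014 -0.032] in current [ 0.196 -0.014 -0.032]
```

View pics/s4.png

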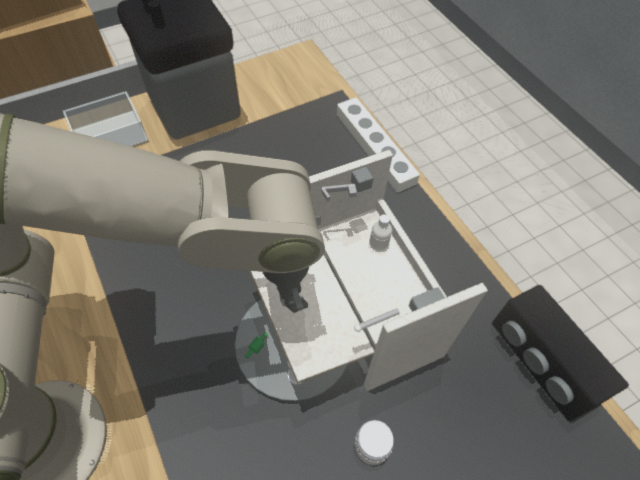

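The shelf is nearly level, with the fingers at (292,303) on its white face. I'll finish the push gently.

```bash
python3 -m crank '[[[1,0.03,0,-0.01,0,0,0],[1,0.03,0,-0.01,0,0,0],[1,0.03,0,-0.01,0,0,0],[1,0.03,0,0,0,0,0],[1,0.03,0,0,0,0,0],[1,0.02,0,0,0,0,0],[1,0.01,0,0,0,0,0],[1,0.01,0,0,0,0,0],[1,0,0,0,0,0,0],[1,0,0,0,0,0,0]]]'
python3 - <<'E'
from h import *
info([-164,0,156])
p,d=ctrl.read_camera("scene")
Q=(cloud("scene",d).reshape(-1,3)-C0)@B
for a in(-190,-170,-130,-110,-90):
    k=(abs(Q[:,0]-a)<5)&(abs(Q[:,1]+70)<40)&(Q[:,2]>120)&(Q[:,2]<200); print(a,k.sum(),np.median(Q[k,2]))
E
```

```text
time: 9.57
ee_pos: [477.0, -30.9, 158.9]
eef_rot: [-2.043, 1.571, -2.113]
contact_force: [-4.8, 1.3, 10.0]
opening: 0.004
t9.57 bay tcp [-163.     1.3  158.9] q [-0.31  0.28  1.74 -0.    1.12 -1.81] F bay [-4.9  1.  10. ] op 0.0
rotvec units(1.5) [ 0.0001 -0.0001  0.0001]
tool axes in bay (cols)
 [[-0. -0.  1.]
 [-0.  1.  0.]
 [-1. -0. -0.]]
shift in target axes units [ 0.029 -0.013 -0.01 ] in current [ 0.029 -0.013 -0.01 ]
-190 271 160.31081505917143
-170 266 160.34391729127333
-130 259 160.26303621377758
-110 254 160.1075292215499
-90 250 160.44634828495452
```

The shelf is flat: its white face measures 160 mm across the whole depth, and the 10 N reaction says it's on its stop. Now I'll lift clear and check.

```bash
python3 -m crank '[[[1,-0.15,0,0,0,0,0],[1,-0.3,0,0,0,0,0],[1,-0.35,0,0,0,0,0],[1,-0.35,0,-0.1,0,0,0],[1,-0.3,0,-0.2,0,0,0],[1,0,0,-0.3,0,0,0],[1,0,0,-0.2,0,0,0],[1,0,0,0,0,0,0],[1,0,0,0,0,0,0],[1,0,0,0,0,0,0]]]'
python3 - <<'E'
from h import *
info()
p,d=ctrl.read_camera("scene"); cv2.imwrite("pics/s5.png",p)
Q=(cloud("scene",d).reshape(-1,3)-C0)@B
for a in(-190,-170,-130,-110,-90):
    k=(abs(Q[:,0]-a)<5)&(abs(Q[:,1]+70)<40)&(Q[:,2]>120)&(Q[:,2]<200); print(a,k.sum(),np.median(Q[k,2]))
E
```

```text
time: 10.45
ee_pos: [397.9, -25.4, 303.1]
eef_rot: [0.018, 1.57, -0.052]
contact_force: [-0.2, -0.1, -0.4]
opening: -0.0
t10.45 bay tcp [-242.4    1.1  303.1] q [-0.36 -0.02  1.7   0.    1.46 -1.86] F bay [-0.2 -0.1 -0.4] op -0.0
rotvec units(1.5) [-0.0001  0.0002 -0.    ]
tool axes in bay (cols)
 [[ 0.  0.  1.]
 [ 0.  1. -0.]
 [-1.  0.  0.]]
-190 273 160.2947117116138
-170 266 160.37669318354318
-130 256 160.23889284486808
-110 254 160.31691906300165
-90 247 160.35883955520023
```

View pics/s5.png

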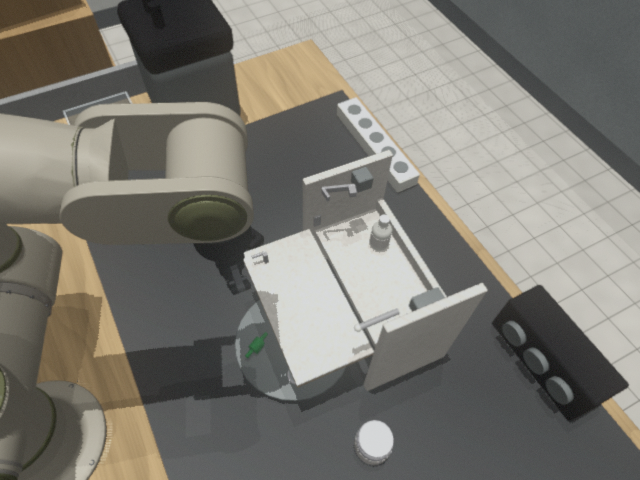

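The shelf lies level with the arm clear. The valve at (257,345), bottle at (381,231) and tin at (374,442) are at the same pixels as at the start.

```bash
python3 -c "
from cell import ctrl
print(ctrl.close_job())"
```

```text
the job is handed in; nothing more can be done
None
```

The shelf is folded down level on its stop, and I handed the job in at about 10.5 s with the arm clear. I pushed the panel in near its top edge with the fingers shut and backed off so the spring threw it ajar. Then I reached in behind the top edge and swept it down, with the fingers shut throughout.

**What the last checks showed:**
- **Ajar stage:** both views showed the panel standing at about 0.42 rad, with the fingers well away from it.
- **Shelf level:** after I let go, its white face measured 160.2 to 160.4 mm high at every depth checked, so it is level. That is 4 mm above the nominal 156 mm. The depth images read 3 to 4 mm high everywhere, including on the mat.
- **Robot clear:** the wrist force was back under 0.5 N.
- **Bystanders:** the check valve, bottle and tin were at the same pixels as at the start. The scraper was hidden by the arm in the last picture but was in place in the one taken before the final push. The shrimp tube, jar and bubble counter are mostly hidden under the shelf and could not be rechecked, though the fingers always stayed above it.

**What went wrong:** my first estimate of the bay's position was about 20 mm too far back. Because of that, the latch push pressed the panel against its stop with about 93 N at the wrist, far more than the 7 to 10 N needed but under the 120 N limit. It was the fingers that pressed, as the gripper's body was above the panel. I corrected the position from the camera depth before reaching in behind the panel.

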